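# Guard up, then hold the lap's spin-off dial at three

## Robot

A 6-joint arm with a two-finger parallel gripper is mounted at the origin on the work surface. World frame = base frame: x ahead of the robot, y to its left, z up, the work surface at z = 0. Lengths are in m, angles in rad, forces in N, time in s.
With the tool pointing down it reaches from about 0.4 to 0.825 m from the base axis. Payload 7 kg.
Tool frame: the origin (TCP) lies midway between the tips of the shut fingers; the grasp point (between the pads) lies hold_point_z behind it (hold_point_z is the distance from the TCP to the grasp point, in m); z points along the fingers, y is the direction in which the jaws open and shut (so a half turn about z gives the same grasp; the last joint's range is limited). The gripper opens to 88 mm and grips with 3 to 60 N. Pads are 19 mm wide; open, the fingers measure 130 mm over their backs; the gripper's body (78 mm by 193 mm) begins 47 mm behind the grasp point.
Start: joints at [1.502, 0.359, 0.012, 0, -1.224, -0.288], TCP at [0.236, 0.632, 0.227] pointing down, gripper open.
Joint ranges: [-3.07, 3.07], [-1.43, 2.12], [-1.02, 1.25], [-3.03, 1.67], [-3.05, -0], [-3.03, 3.03]. Speed limits (rad/s): [2.39, 2.39, 3.01, 3.14, 3.14, 3.14].

## Interface

Orientations are given as [roll, pitch, yaw] about the fixed x, y, z axes, in that order (R = Rz(yaw) Ry(pitch) Rx(roll)).
In Python, from station import * gives the robot as it stands. The module is installed in compiled form; this text tells all that it offers.
- The arm moves only by the tool arm_command, never from a script. Its arguments are lists of equal length, an entry for each row: "fingers": the closure, from -1 (fully open) to 1 (shut); "dp": the shift along the world's x, y, z in m, a list of three; "roll": the turn about the world's z in rad. In form: {"fingers": [fingers, ...], "dp": [[x, y, z], ...], "roll": [roll, ...]}. A call has 1 to 8 rows; each row shifts and turns the pose as measured when the row begins; what a row does not reach is not made up. A row lasts 1/10 s, in which the tool goes at most 50 mm and 8.59 degrees, less where a joint would pass 70% of its speed; a pose out of reach is approached as far as the arm can. A call is refused whole if a number of a shift passes 0.05 or a number of a turn 0.15, either way. A call with a gripper value outside its range is refused whole. The fingers move at their own pace and stop on an object; "newtons" is the grip in N (left out, the last holds). Time passes only in rows, so rows that do not move let the fingers close. It gives the time, the measured TCP pose, the force and the opening at its end, in the units of the state.
- get_state(): the state, without advancing time (a new reading comes with each control period).
- grab_frame(name): name is "side" or "top" or "wrist"; returns the picture (480x640x3 uint8, blue, green, red); there is no depth.
- calibration(name): a dict with "fx", "fy", "cx", "cy" (pixels), "R" (3x3) and "t" (3): a world point X has camera coordinates R X + t; the wrist camera has in their place "hand_eye" (4x4, takes a point from camera to tool coordinates, whose origin is the TCP and whose axes are the flange's). Camera axes: x right, y down, z forward; pixel columns grow to the right and rows downward; lengths in m; the calibration is good to about 2 mm. A picture is of the moment at which its call begins: read the wrist's pose just before it. calibration takes no time and is no camera call.
- job_done(): hands the job in, once; it reports no verdict.
The state is a dict: "t": time; "q": joint angles; "qd": joint speeds; "joint_efforts": joint torques, N m; "eef_pos": TCP position; "ee_rot": TCP orientation; "force": force on the tool from outside, world axes, zero at the start; "moment": the same for the moment, N m; "width": finger opening in m.
Only numpy, scipy, OpenCV 4.12 (cv2) and the standard library are available. Lean on these libraries where they do the work, as an engineer would, in place of code of your own. Each camera call takes 0.05 s, during which the arm holds its last target.

## Task

Get the flat lap ready and spin it dry: take the yellow splash guard out of the drip rack by its black grip and hang it by its two hooks over the steel bar in front of the wheel, roughly centred, setting it down rather than dropping it, and let go of it. Only then push the red lever of the spring-return speed dial on the grey control box clockwise, past the first and second notches to the third (orange dot), and hold it there: the dial runs back if released, so finish while still holding it at three. Leave the other things on the bench where they are.

Things in the scene. Friction and masses are not known exactly. Their poses are not given: they have to be found in the camera images.
- guard: Loose splash guard, 0.3 kg: yellow sheet 200 (y) x 110 (z) x 5 mm with a bent top flange, two steel inverted-U hooks and an upright black grip. Origin: midway between the hooks, the point that sits on the bar's top when hung. z up, x from the sheet to the hooks' lips. Sheet: x -19 to -14 mm, z +5 to -105 mm. It starts standing in the rack, leaning a few degrees at most.
- guard_hook (a point): Same point as the guard's origin. The hooks, 24 mm wide, are at y = +-72 mm; their arched roof centres itself on the bar; their opening is 28 mm wide in x (-14 to +14 mm), between the sheet and the lips. The lips go down to 42 mm below this point, then flare outward to 54 mm below it.
- guard_grip (a point): Where to pinch the guard: on the upright black grip, straight above the guard's origin by 42 mm. The grip is 14 mm thick (guard's x), 60 mm wide (y), its flat faces from 29 mm below this point to 22 mm above it; the yellow top flange lies 33 mm below. Pinch across the thickness, from above.
- rack: Drip rack, fixed: white tray 130 x 240 x 18 mm with four inverted-U steel wires (4 mm thick, 140 mm wide along y, 80 mm high above the bench, 13 mm apart in x). Origin: centre of its underside. The guard's sheet stands in the middle slot, lower edge 4 mm above the bench, width along the rack's y. Lift it straight up 85 mm to clear the wires.
- bar_mid (a point): Middle of the top of the lap's horizontal steel guard bar, 170 mm above the bench; bar 14 mm thick, along this frame's y between posts at y = +-150 mm (ball ends 174 mm high). x points from the robot to the wheel. Raise the sheet clear of the bar before bringing it over. Hung either way round, the guard rests with its origin at about this height, close to this point across the bar, tilted up to some 6 degrees.
- lap: The flat lap, fixed. Origin on the bench straight below bar_mid, same axes. Its pan (300 mm across, centre at x = +185 mm, rim 87 mm high) and the curved steel wall round the pan's rear and sides (167 mm high, all at x above +80 mm) lie beyond the bar.
- dial_axis (a point): On the dial's vertical axis, on the control box lid, 86 mm above the bench. The fixed grey box spans x -68 to +92, y -62 to +62 mm in this frame. At rest the lever points 0.55 rad counterclockwise (seen from above) of this x axis; the orange dot of notch three lies 0.50 rad clockwise of it, 74 mm out. The rest of the lid is at most 10 mm high.
- dial_handle (a point): Point in the middle of the red lever, 45 mm out from the axis, 27 mm above the lid; it turns with the dial. The lever is a straight flat-sided bar 14 mm wide, from 18 mm behind the axis to 60 mm out, its sides 12 to 42 mm above the lid. Below it is a black disc, 58 mm across, its top 14 mm above the lid.
- dial (a joint): Turn of the dial, rad, clockwise from above: 0 at rest (green dot), notches at 0.35, 0.70 and 1.05 (orange dot), stop at 1.12. A spring always drives it back to 0: 0.11 N m at rest, 0.32 N m at notch three (7 N at 45 mm out); each notch adds a click of some 0.05 N m but does not hold the dial.
- basin: Round blue plastic water basin, 160 mm across, 58 mm high, a loose bystander; origin at the centre of its underside.
- tub: Small white tub, 84 mm across, 50 mm high, a loose bystander; origin at the centre of its underside.
- brush: Hand brush lying on the bench, a loose bystander; origin at the centre of its underside.
- bottle: White bottle with a blue cap, 60 mm across, 165 mm high, a loose bystander; origin at the centre of its underside.
- jar: Amber jar with a dark lid, 68 mm across, 62 mm high, a loose bystander; origin at the centre of its underside.
- rough_stone: Rough grey stone, about 62 x 48 x 40 mm, a loose bystander; origin at the centre of its underside.
- green_stone: Green stone, about 50 x 40 x 30 mm, a loose bystander; origin at the centre of its underside.
Not all that is in view belongs to the job. Leave any green look-alike of the guard alone.

How it is judged:
On the way, in this order (a step that is already met when the one before it is completed fails the run):
1. the guard hangs by its hooks over the bar, let go and at rest, with the dial still at zero (x of guard in the frame of bar_mid between -0.022 and 0.022 m and y of guard in the frame of bar_mid between -0.045 and 0.045 m and z of guard in the frame of bar_mid between -0.012 and 0.012 m and angle between the y axis of guard and the y axis of bar_mid, either way round below 0.15 rad and angle between guard's own z axis and vertical below 0.35 rad and contact force between each of the fingers, the arm and guard below 0.05 N and linear speed of guard below 0.03 m/s and angular speed of guard below 0.3 rad/s and value of joint dial below 0.2 rad), for 0.3 s.
2. the dial is pushed to the third notch and held there (value of joint dial above 0.93 rad and contact force between any of the fingers, the arm and dial above 1.5 N and x of guard in the frame of bar_mid between -0.022 and 0.022 m and y of guard in the frame of bar_mid between -0.045 and 0.045 m and z of guard in the frame of bar_mid between -0.012 and 0.012 m and angle between the y axis of guard and the y axis of bar_mid, either way round below 0.15 rad and angle between guard's own z axis and vertical below 0.35 rad), for 0.5 s.
At the end, for the whole second after the job is handed in: Robot holds the dial at notch three (above 0.93 rad, pressing over 1.5 N). Guard hangs on the bar, untouched, at rest: origin within 22 mm of the bar top's middle across, 45 along, 12 in height; yaw within 0.15 rad, tilt under 0.35. Bystanders within 30 mm of their starts (all of step 2 and contact force between each of the fingers, the arm and guard below 0.05 N and linear speed of guard below 0.03 m/s and angular speed of guard below 0.3 rad/s and distance of each of basin, tub, brush, bottle, jar, rough_stone, green_stone from where it was at the start of the episode below 0.03 m); the arm keeps its last pose, push and grip.
It fails at once if the dial is turned (more than 0.2 rad) while the guard is not on the bar (value of joint dial above 0.2 rad and not (x of guard in the frame of bar_mid between -0.022 and 0.022 m and y of guard in the frame of bar_mid between -0.045 and 0.045 m and z of guard in the frame of bar_mid between -0.012 and 0.012 m and angle between the y axis of guard and the y axis of bar_mid, either way round below 0.15 rad and angle between guard's own z axis and vertical below 0.35 rad)).
It fails at once if the guard is dropped or thrown (out of the fingers and faster than 0.8 m/s) (contact force between the fingers and guard below 0.02 N and linear speed of guard above 0.8 m/s).
It fails at once if a bystander is pushed more than 30 mm (distance of any of basin, tub, brush, bottle, jar, rough_stone, green_stone from where it was at the start of the episode above 0.03 m).
It fails at once if a standing bystander is tipped over (angle between any of basin, tub, bottle, jar's own z axis and vertical above 0.6 rad).
It also fails if it takes over 59 s, if anything falls off the work surface, if the arm or the gripper's body presses on something with over 40 N, if the wrist force passes 120 N, or if a joint passes its speed limit or range.

## Working session

There is one attempt and no reset: what is moved stays moved. The work goes in short steps, Python scripts to look and compute and a tool call to move; the robot and the scene stay as the last step left them, time stands still between calls to the robot, and variables do not carry over. Pictures are saved under pics/ and viewed, and the job is handed in when it is done.

Besides the shell and the picture viewer there is one more tool, called after "Emit:" as name(argument=value, ...) on one line, values as JSON. arm_command: Moves the arm, as the interface text tells. Its arguments: {"type":"object","properties":{"fingers":{"type":"array"},"dp":{"type":"array"},"roll":{"type":"array"},"newtons":{"type":"number"}},"required":["fingers","dp","roll"]}

```bash
mkdir -p pics
python3 - <<'E'
from station import *
import cv2
s=get_state()
for k in s: print(k,s[k])
for n in ["side","top","wrist"]:
    im=grab_frame(n); cv2.imwrite(f"pics/{n}0.png",im)
    print(n,calibration(n))
E
```

```text
t 0.0
q [ 1.50212774e+00  3.59363507e-01  1.10412821e-02 -3.46673197e-04
 -1.22412859e+00 -2.88127388e-01]
qd [-0.00091638  0.00116916  0.00106435 -0.00035054 -0.00027918  0.00273931]
joint_efforts [ 3.24154826e-04 -5.82714415e+01  2.93053883e+01  6.99757263e+00
  7.02723657e-03 -1.67411736e-04]
eef_pos [0.23559676 0.632005   0.2256308 ]
ee_rot [ 3.13991375e+00 -1.57718441e-04 -3.56913896e-01]
force [ 0.19379838 -0.35237414  0.73795205]
moment [-0.0300387  -0.01256102  0.04745734]
width 0.08724885824381252
side {'fx': 587.1234407348069, 'fy': 587.1234407348069, 'cx': 317.1274008077789, 'cy': 237.16369245027443, 'R': array([[-0.98643203, -0.1641648 , -0.00133281],
       [-0.1241585 ,  0.75130486, -0.64817102],
       [ 0.10740822, -0.63921118, -0.76149363]]), 't': array([0.42442006, 0.17706353, 1.80114233])}
top {'fx': 459.8548040102595, 'fy': 459.8548040102595, 'cx': 311.6165777006675, 'cy': 234.4243098400801, 'R': array([[ 0.01661667, -0.9998386 , -0.00683049],
       [-0.9964726 , -0.01599794, -0.0823798 ],
       [ 0.08225723,  0.00817527, -0.9965776 ]]), 't': array([-0.05680232,  0.43963373,  1.24159582])}
wrist {'fx': 418.6724464662017, 'fy': 418.6724464662017, 'cx': 317.46024464404053, 'cy': 235.50144573689948, 'hand_eye': array([[ 3.98481459e-04, -9.55002523e-01, -2.96597409e-01,
         8.09565179e-02],
       [ 9.99999918e-01,  3.61139065e-04,  1.80691763e-04,
         2.44869276e-05],
       [-6.54481784e-05, -2.96597457e-01,  9.55002589e-01,
        -1.59096316e-01],
       [ 0.00000000e+00,  0.00000000e+00,  0.00000000e+00,
         1.00000000e+00]])}
```

View pics/side0.png

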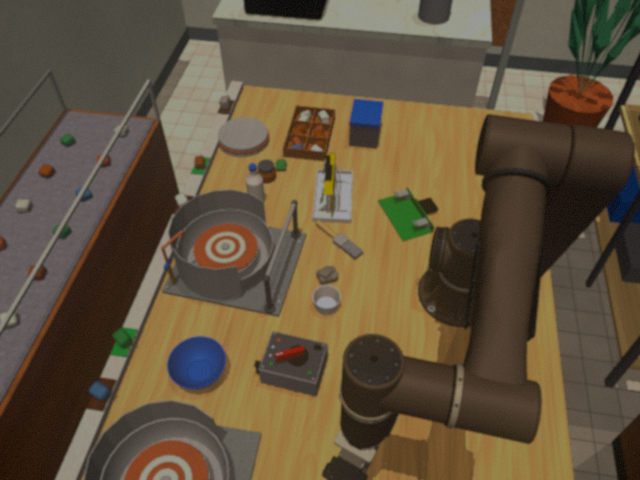

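View pics/top0.png

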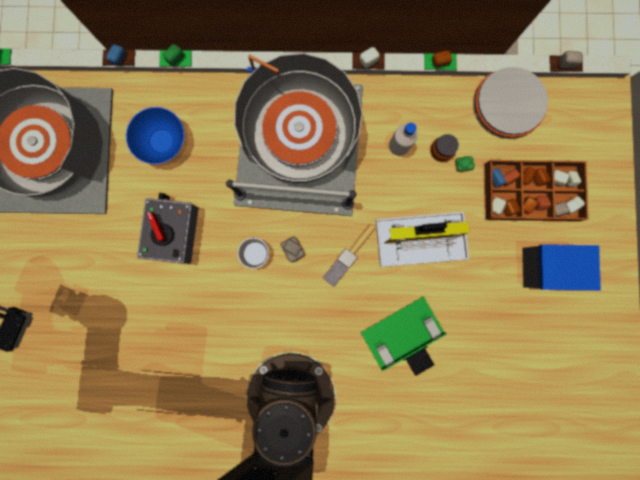

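View pics/wrist0.png

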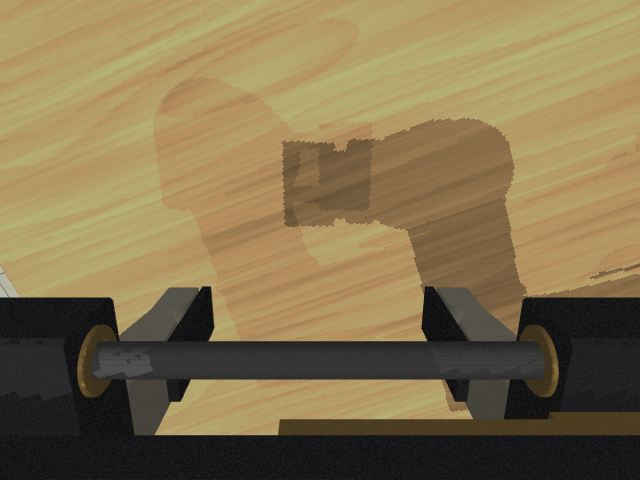

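```bash
python3 -c "
import station;print([ (n,getattr(station,n)) for n in dir(station) if not n.startswith('__')])" | cut -c1-1500
```

```text
[('Unreachable', <class 'station.Unreachable'>), ('calibration', <function make.<locals>.<lambda> at 0x7fe1558f4720>), ('get_state', <function make.<locals>.<lambda> at 0x7fe1558f4680>), ('grab_frame', <function make.<locals>.drawn_camera at 0x7fe1558f4180>), ('hold_point_z', 0.0188), ('job_done', <function connect.<locals>.done at 0x7fe1558677e0>)]
```

The top view shows the yellow guard standing in the white rack at (428,230). A green look-alike lies flat at (405,333). The steel bar is in front of the main lap at (290,190), and a second lap sits at the left edge at (35,140). The dial box is at (167,232) with its red lever at (155,228). Next are enlarged crops.

Run:
```python
import cv2,numpy as np
im=cv2.imread("pics/top0.png"); sd=cv2.imread("pics/side0.png")
def c(i,x0,y0,x1,y1,k): return cv2.resize(i[y0:y1,x0:x1],None,fx=k,fy=k,interpolation=cv2.INTER_CUBIC)
cv2.imwrite("pics/cg.png",c(im,370,200,480,280,7))
cv2.imwrite("pics/cb.png",c(im,215,160,375,225,5))
cv2.imwrite("pics/cd.png",c(im,130,185,210,270,7))
a=c(sd,300,140,365,230,6); b=c(sd,240,190,340,320,4)
cv2.imwrite("pics/csg.png",a);cv2.imwrite("pics/csb.png",b)
cv2.imwrite("pics/csd.png",c(sd,240,320,340,400,7))
```

```text
(no output)
```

View pics/cg.png

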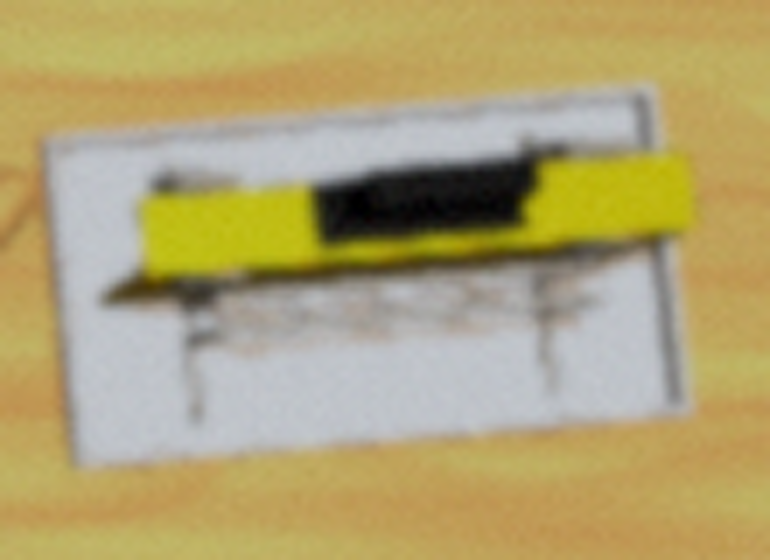

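View pics/csg.png

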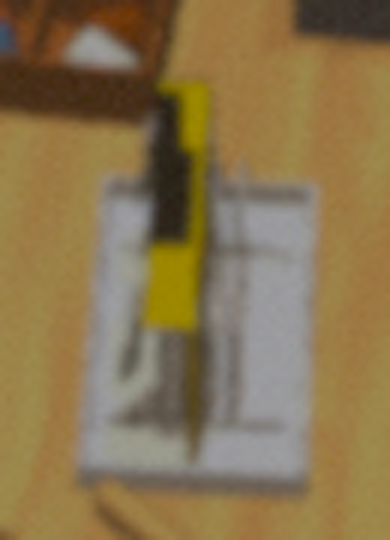

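View pics/cb.png

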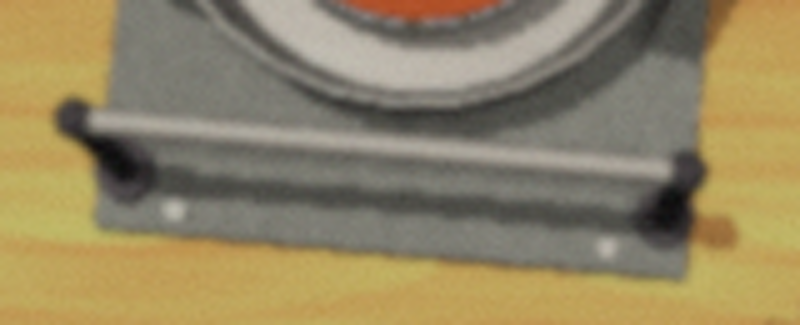

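View pics/csb.png

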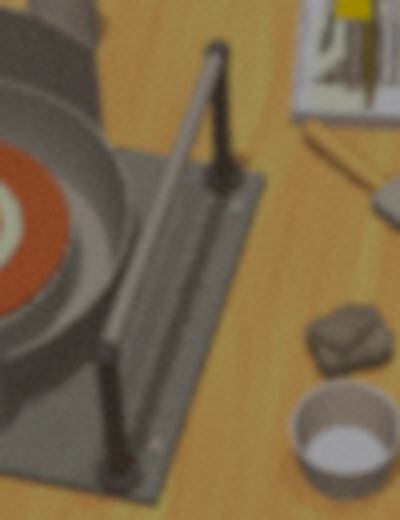

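View pics/cd.png

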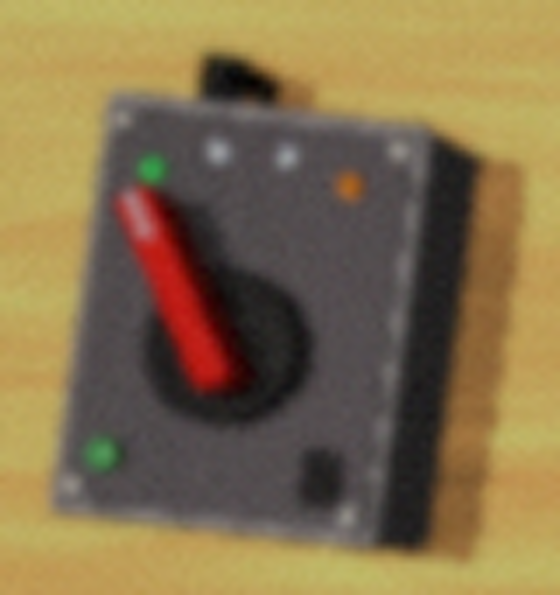

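View pics/csd.png

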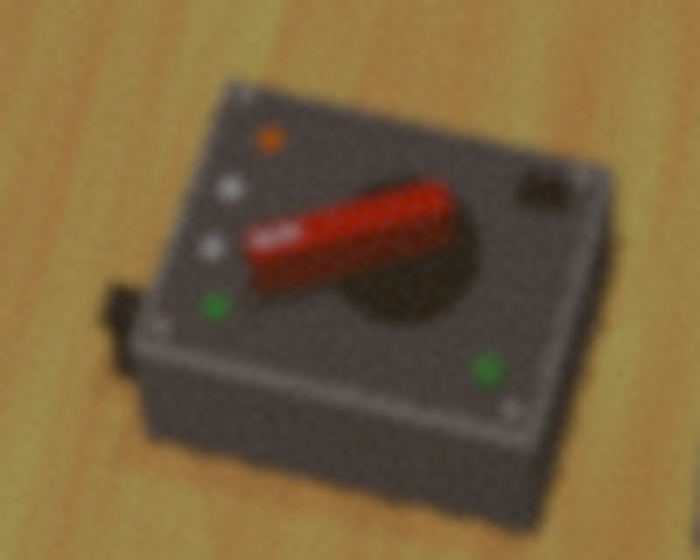

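```bash
cat > h.py <<'E'
import cv2,numpy as np
from station import *
def ray(n,uv):
    c=calibration(n);R=np.array(c['R']);t=np.array(c['t'])
    d=R.T@np.array([(uv[0]-c['cx'])/c['fx'],(uv[1]-c['cy'])/c['fy'],1]);return -R.T@t,d
def plane(n,uv,z):
    o,d=ray(n,uv);return o+d*(z-o[2])/d[2]
def tri(u,v,a='top',b='side'):
    o1,d1=ray(a,u);o2,d2=ray(b,v)
    s=np.linalg.lstsq(np.c_[d1,-d2],o2-o1,rcond=None)[0]
    p,q=o1+s[0]*d1,o2+s[1]*d2;return (p+q)/2,np.linalg.norm(p-q)
from scipy.spatial.transform import Rotation as Ro
def wray(s,uv):
    c=calibration('wrist');H=np.array(c['hand_eye'])
    R=Ro.from_euler('xyz',s['ee_rot']).as_matrix();p=np.array(s['eef_pos'])
    d=np.array([(uv[0]-c['cx'])/c['fx'],(uv[1]-c['cy'])/c['fy'],1])
    return R@H[:3,3]+p, R@H[:3,:3]@d
def wplane(s,uv,z):
    o,d=wray(s,uv);return o+d*(z-o[2])/d[2]
E
python3 - <<'E'
from h import *
np.set_printoptions(precision=4,suppress=True)
L=tri((229.6,183.4),(267.5,276.3));Rr=tri((352.6,193.6),(294.5,202))
print('balls',L,Rr)
for k in((229.6,183.4),(352.6,193.6)):print(plane('top',k,.163))
for k in((267.5,276.3),(294.5,202)):print(plane('side',k,.163))
a,b=plane('top',(229.6,183.4),.163),plane('top',(352.6,193.6),.163)
print('mid',(a+b)/2,'len',np.linalg.norm(a-b),'yaw',np.arctan2(*( -(a-b)[[0]],(a-b)[[1]])))
# guard flange corners top view, z=.118
C=[(140,200),(690,157),(692,232),(145,275)]
P=np.array([plane('top',(x/7+370,y/7+200),.118) for x,y in C]);print('flange',P)
G=[(362,178),(540,160),(525,222),(362,232)]
P=np.array([plane('top',(x/7+370,y/7+200),.173) for x,y in G]);print('grip',P,P.mean(0))
# rack tray corners z=.018
P=np.array([plane('top',(x/7+370,y/7+200),.018) for x,y in[(45,138),(650,90),(690,412),(77,466)]]);print('rack',P,P.mean(0))
# dial dots z=.086
D={}
for n,(x,y),w in(('green',(151,168),(217,307)),('n1',(218,152),(211,247)),('n2',(287,156),(230,188)),('orange',(348,186),(271,140)),('disc',(228,345),(412,250))):
    D[n]=plane('top',(x/7+130,y/7+185),.086+.014*(n=='disc'));print(n,D[n],plane('side',(w[0]/7+240,w[1]/7+320),.086+.014*(n=='disc')))
E
```

```text
balls (array([0.5466, 0.1497, 0.1748]), np.float64(0.0034528642531999024)) (array([ 0.5275, -0.1487,  0.1688]), np.float64(0.0029557179903668966))
[0.5506 0.152  0.163 ]
[ 0.53   -0.1491  0.163 ]
[0.5475 0.1414 0.163 ]
[ 0.5272 -0.154   0.163 ]
mid [0.5403 0.0015 0.163 ] len 0.30181826894554703 yaw [-0.0683]
flange [[ 0.4502 -0.2477  0.118 ]
 [ 0.4689 -0.4454  0.118 ]
 [ 0.4418 -0.4459  0.118 ]
 [ 0.4232 -0.2496  0.118 ]]
grip [[ 0.4536 -0.3148  0.173 ]
 [ 0.4608 -0.3758  0.173 ]
 [ 0.4394 -0.3705  0.173 ]
 [ 0.435  -0.3147  0.173 ]] [ 0.4472 -0.3439  0.173 ]
rack [[ 0.4838 -0.2267  0.018 ]
 [ 0.5065 -0.4635  0.018 ]
 [ 0.3807 -0.4777  0.018 ]
 [ 0.3558 -0.2398  0.018 ]] [ 0.4317 -0.3519  0.018 ]
green [0.4947 0.3684 0.086 ] [0.493  0.3664 0.086 ]
n1 [0.5011 0.3436 0.086 ] [0.5007 0.3419 0.086 ]
n2 [0.5    0.3178 0.086 ] [0.4989 0.3157 0.086 ]
orange [0.4891 0.2946 0.086 ] [0.4877 0.2924 0.086 ]
disc [0.4279 0.3321 0.1   ] [0.4229 0.3382 0.1   ]
```

Emit:
arm_command(fingers=[-1,-1,-1,-1,-1,-1,-1,-1], dp=[[0.035,-0.034,0.01],[0.035,-0.034,0.01],[0.035,-0.034,0.01],[0.035,-0.034,0.01],[0.035,-0.034,0.01],[0.035,-0.034,0.01],[0.035,-0.034,0.01],[0.035,-0.034,0.01]], roll=[-0.05,-0.05,-0.05,-0.05,-0.05,-0.05,-0.05,-0.05])

```text
t: 0.95
eef_pos: [0.513, 0.3568, 0.3019]
ee_rot: [3.133, -0.001, -0.762]
force: [0.8, 1.3, 0.0]
width: 0.0877
```

Emit:
arm_command(fingers=[-1,-1,-1,-1,-1,-1,-1,-1], dp=[[0.0,-0.048,0.005],[0.0,-0.048,0.005],[0.0,-0.048,0.005],[0.0,-0.048,0.005],[-0.01,-0.048,0.005],[-0.01,-0.048,0.0],[-0.01,-0.04,0.0],[-0.01,-0.03,0.0]], roll=[-0.05,-0.05,-0.05,-0.05,-0.05,-0.05,-0.05,-0.05])

```text
t: 1.75
eef_pos: [0.4739, -0.0138, 0.325]
ee_rot: [3.129, -0.002, -1.183]
force: [0.3, 0.4, 0.1]
width: 0.0874
```

Emit:
arm_command(fingers=[-1,-1,-1,-1,-1,-1,-1], dp=[[-0.005,-0.048,0.0],[-0.005,-0.048,0.0],[-0.005,-0.048,0.0],[-0.005,-0.048,0.0],[-0.005,-0.048,0.0],[-0.004,-0.048,0.0],[0,-0.01,0.0]], roll=[-0.05,-0.05,-0.05,-0.05,-0.05,-0.05,-0.02])

```text
t: 2.45
eef_pos: [0.4386, -0.3242, 0.3255]
ee_rot: [3.132, -0.002, -1.518]
force: [0.1, 1.3, 0.4]
width: 0.0878
```

Run:
```python
from h import *
s=get_state();im=grab_frame('wrist');cv2.imwrite('pics/w1.png',im);print(s['eef_pos'],s['ee_rot'],s['q'])
```

```text
[ 0.43863749 -0.32422242  0.32550646] [ 3.13162076e+00 -1.50006131e-03 -1.51762847e+00] [-0.2737915   0.09884313 -0.10714112  0.00471431 -1.37377615  0.32600834]
```

View pics/w1.png

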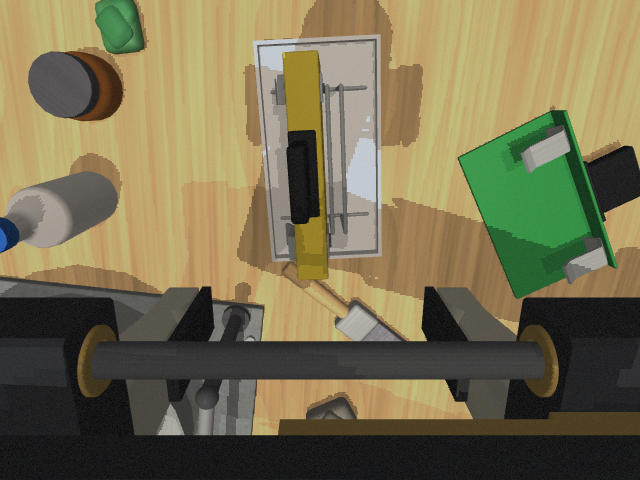

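The wrist view shows the yellow guard in the rack with its black grip at about (304,178), hooks toward +x (left). The candidates are the yellow guard at (305,165) and the green sheet at (550,205), which lies flat and is the look-alike. I choose the yellow one and check it close up.

Run:
```python
import cv2
im=cv2.imread('pics/w1.png');cv2.imwrite('pics/w1c.png',cv2.resize(im[115:235,260:350],None,fx=5,fy=5,interpolation=cv2.INTER_CUBIC))
```

```text
(no output)
```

View pics/w1c.png

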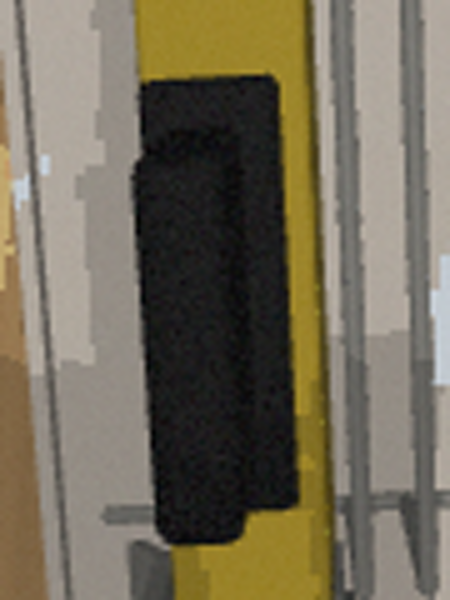

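Run:
```python
from h import *
import cv2
np.set_printoptions(precision=4,suppress=True)
s=dict(eef_pos=[0.43863749,-0.32422242,0.32550646],ee_rot=[3.13162076,-1.50006e-3,-1.51762847])
f=lambda x,y,z:wplane(s,(x/5+260,y/5+115),z)
for p in[(135,158),(238,150),(247,540),(157,542)]:print('grip',f(*p,.173))
print(sum(f(*p,.173) for p in[(135,158),(238,150),(247,540),(157,542)])/4)
for p in[(140,80),(275,76),(297,508)]:print('base',f(*p,.122))
for p in[(284,53),(318,51),(328,277),(299,280)]:print('flange',wplane(s,p,.118))
# bar ends glimpsed
for p in[(236,320),(206,397)]:print('bar',wplane(s,p,.163))
```

```text
grip [ 0.4625 -0.3753  0.173 ]
grip [ 0.4475 -0.3772  0.173 ]
grip [ 0.4433 -0.3183  0.173 ]
grip [ 0.4572 -0.3173  0.173 ]
[ 0.4526 -0.347   0.173 ]
base [ 0.4649 -0.3835  0.122 ]
base [ 0.4422 -0.3853  0.122 ]
base [ 0.4344 -0.3106  0.122 ]
flange [ 0.4703 -0.4442  0.118 ]
flange [ 0.443  -0.4472  0.118 ]
flange [ 0.423  -0.2511  0.118 ]
flange [ 0.4502 -0.2467  0.118 ]
bar [ 0.5019 -0.2264  0.163 ]
bar [ 0.5294 -0.1468  0.163 ]
```

Emit:
arm_command(fingers=[-1,-1,-1,-1,-1,-1,-1,-1], dp=[[0.011,-0.023,-0.03],[0,0,-0.04],[0,0,-0.04],[0,0,-0.035],[0,0,-0.02],[0,0,0],[0,0,0],[0,0,0]], roll=[0.042,0,0,0,0,0,0,0])

```text
t: 3.3
eef_pos: [0.4507, -0.3445, 0.1572]
ee_rot: [3.135, -0.002, -1.472]
force: [0.2, -0.2, 0.2]
width: 0.0877
```

Run:
```python
from h import *
s=get_state();im=grab_frame('wrist');cv2.imwrite('pics/w2.png',im);print(s['eef_pos'],s['ee_rot'],s['q'])
cv2.imwrite('pics/s2.png',cv2.resize(grab_frame('side')[130:240,280:390],None,fx=5,fy=5))
```

```text
[ 0.45070808 -0.3445439   0.15718658] [ 3.13481075e+00 -2.42025950e-03 -1.47225538e+00] [-0.30435099  0.24076022 -0.32563329  0.00577021 -1.00970032  0.39980038]
```

View pics/w2.png

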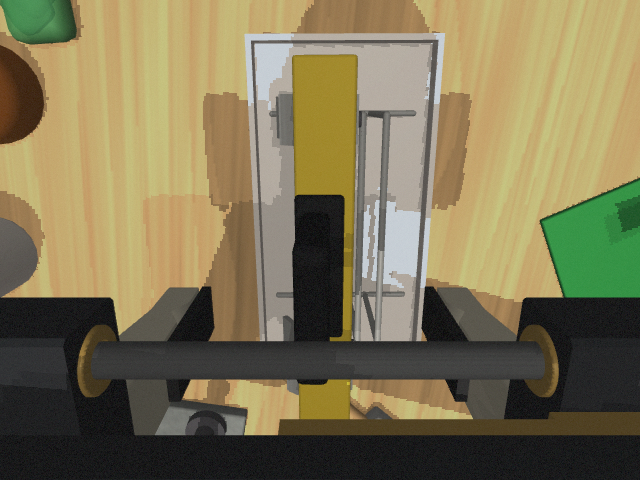

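View pics/s2.png

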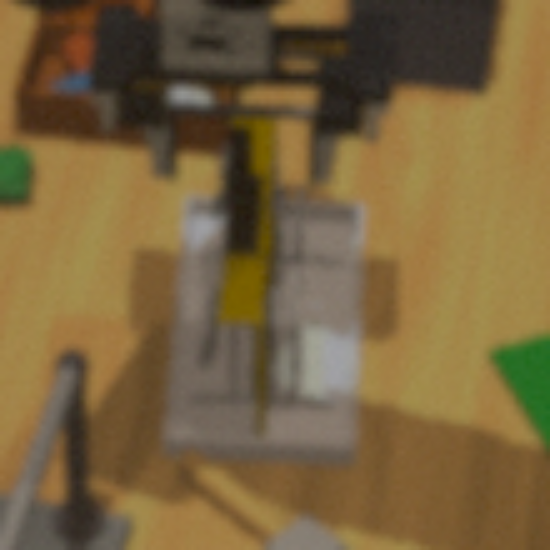

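Emit:
arm_command(fingers=[-1,-1,0.2,0.6,1,1,1,1], dp=[[0.001,-0.002,-0.014],[0,0,-0.009],[0,0,0],[0,0,0],[0,0,0],[0,0,0],[0,0,0],[0,0,0]], roll=[0,0,0,0,0,0,0,0], newtons=35)

```text
t: 4.2
eef_pos: [0.4534, -0.3477, 0.1356]
ee_rot: [3.14, -0.005, -1.472]
force: [0.4, -1.1, 0.3]
width: 0.0453
```

Emit:
arm_command(fingers=[1,1,1,1,1,1,1], dp=[[0,0,0],[0,0,0],[0,0,0],[0,0,0],[0,0,0],[0,0,0],[0,0,0]], roll=[0,0,0,0,0,0,0])

```text
t: 4.9
eef_pos: [0.4509, -0.348, 0.1361]
ee_rot: [3.136, -0.005, -1.472]
force: [-1.7, -0.9, 3.5]
width: 0.014
```

Emit:
arm_command(fingers=[1,1,1,1,1,1,1], dp=[[0,0,0],[0,0,0.02],[0,0,0.03],[0,0,0.035],[0,0,0.035],[0,0,0.035],[0,0,0.035]], roll=[0,0,0,0,0,0,0])

```text
t: 5.6
eef_pos: [0.4502, -0.3435, 0.3224]
ee_rot: [3.131, 0.006, -1.474]
force: [1.5, -1.0, -2.5]
width: 0.0137
```

Run:
```python
from h import *
s=get_state();print(s['eef_pos'],s['ee_rot'],s['force'],s['width'])
im=grab_frame('wrist');cv2.imwrite('pics/w3.png',im)
cv2.imwrite('pics/s3.png',cv2.resize(grab_frame('side')[60:240,230:400],None,fx=3.5,fy=3.3))
```

```text
[ 0.45022834 -0.34351643  0.32240971] [ 3.13125414  0.00603585 -1.47438985] [ 1.51023374 -1.01803428 -2.51706216] 0.013708897660145044
```

View pics/w3.png

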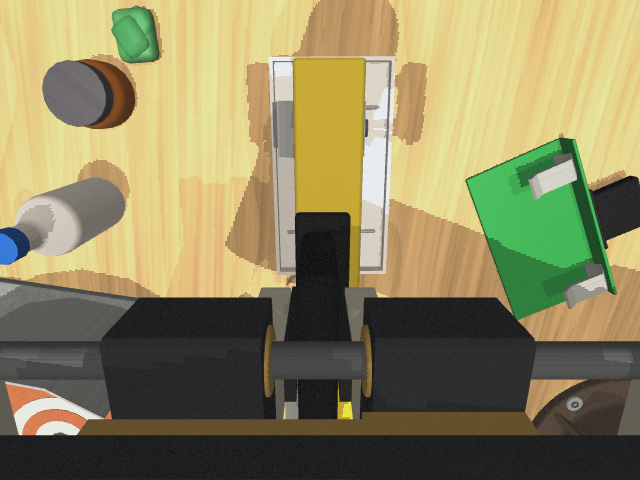

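View pics/s3.png

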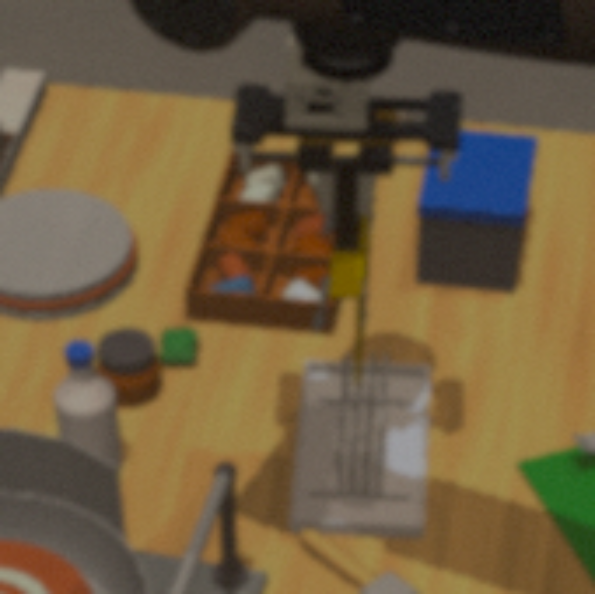

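Emit:
arm_command(fingers=[1,1,1,1,1,1,1,1], dp=[[0,0.01,0.02],[0.008,0.035,0.004],[0.012,0.045,0],[0.014,0.05,0],[0.014,0.05,0],[0.014,0.05,0],[0.014,0.05,0],[0.01,0.035,0]], roll=[0,-0.025,-0.025,-0.025,-0.025,-0.025,-0.02,-0.02])

```text
t: 6.5
eef_pos: [0.5377, -0.022, 0.3439]
ee_rot: [-3.141, 0.01, -1.654]
force: [1.3, -0.7, -3.0]
width: 0.0136
```

Emit:
arm_command(fingers=[1,1,1], dp=[[0.003,0.015,0],[0,0,0],[0,0,0]], roll=[0,0,0])

```text
t: 6.8
eef_pos: [0.5419, 0.0005, 0.3397]
ee_rot: [3.14, 0.013, -1.648]
force: [0.4, -0.5, -2.7]
width: 0.0137
```

Run:
```python
from h import *
s=get_state();print(repr(s['eef_pos']),repr(s['ee_rot']),s['force'],s['width'],s['t'])
im=grab_frame('wrist');cv2.imwrite('pics/w4.png',im)
t=grab_frame('top');cv2.imwrite('pics/t4.png',t);cv2.imwrite('pics/t4c.png',cv2.resize(t[130:230,210:380],None,fx=4.5,fy=4.5,interpolation=cv2.INTER_CUBIC))
t=grab_frame('side');cv2.imwrite('pics/s4.png',t);cv2.imwrite('pics/s4c.png',cv2.resize(t[120:320,200:360],None,fx=3,fy=3,interpolation=cv2.INTER_CUBIC))
```

```text
array([5.41881595e-01, 5.21350643e-04, 3.39691621e-01]) array([ 3.13961819,  0.01324193, -1.64806821]) [ 0.41454722 -0.47052584 -2.71559112] 0.013665191316585425 6.8
```

View pics/w4.png

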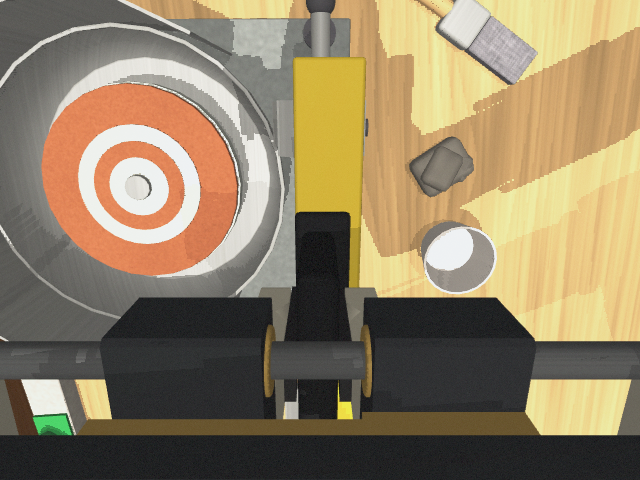

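View pics/t4c.png

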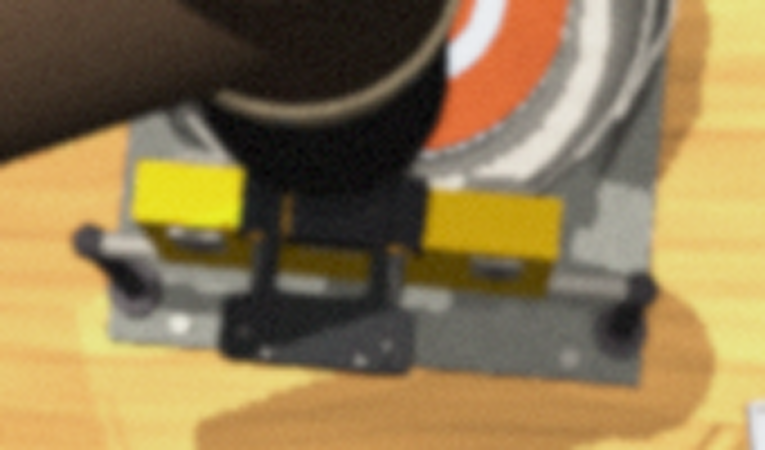

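View pics/s4c.png

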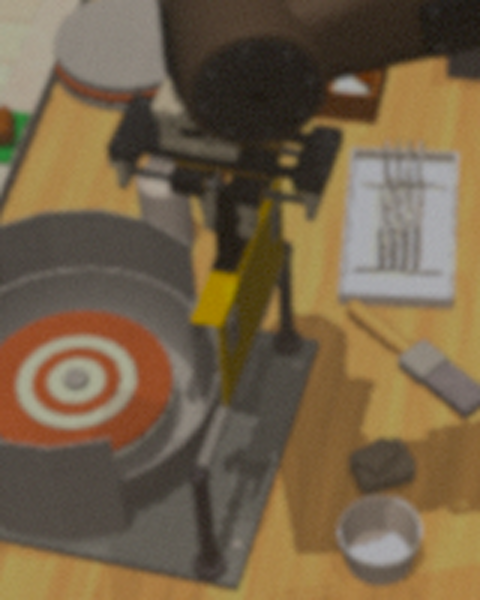

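Run:
```python
from h import *
np.set_printoptions(precision=4,suppress=True)
s=dict(eef_pos=[5.41881595e-01,5.21350643e-04,3.39691621e-01],ee_rot=[3.13961819,0.01324193,-1.64806821])
im=cv2.imread('pics/w4.png');cv2.imwrite('pics/w4c.png',cv2.resize(im[0:150,260:390],None,fx=5,fy=5,interpolation=cv2.INTER_CUBIC))
z=.3397-.018
for p in[(294,58),(366,58),(294,210),(362,280)]:print('fl',wplane(s,p,z))
for p in[(311,50),(330,50),(311,25),(330,25)]:print('bar',wplane(s,p,.165))
a,b=plane('top',(90/4.5+210,240/4.5+130),.163),plane('top',(640/4.5+210,290/4.5+130),.163);print(a,b,(a+b)/2)
```

```text
fl [ 0.5438 -0.0979  0.3217]
fl [ 0.5159 -0.0958  0.3217]
fl [ 0.5495 -0.0373  0.3217]
fl [ 0.5216 -0.002   0.3217]
bar [ 0.5376 -0.1166  0.165 ]
bar [ 0.5237 -0.1155  0.165 ]
bar [ 0.5362 -0.133   0.165 ]
bar [ 0.5226 -0.132   0.165 ]
[0.5508 0.1511 0.163 ] [ 0.5279 -0.1482  0.163 ] [0.5394 0.0014 0.163 ]
```

View pics/w4c.png

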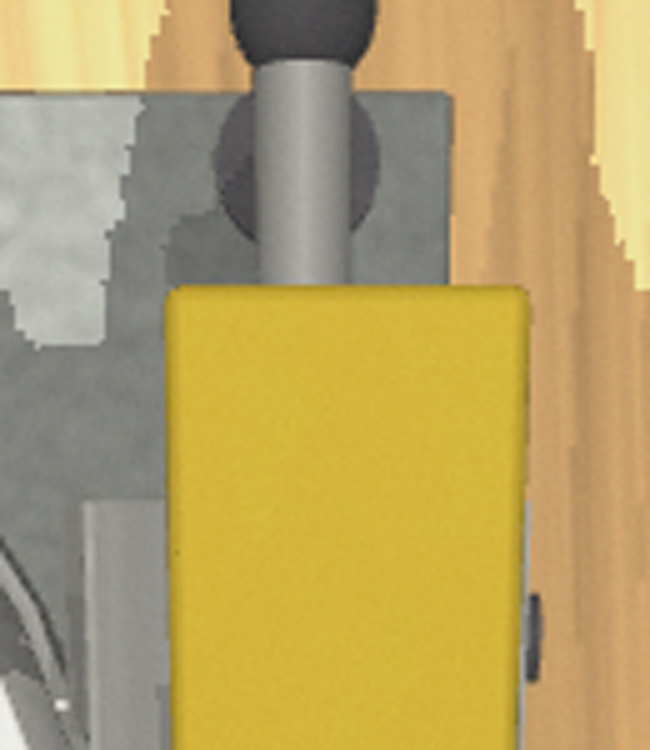

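Emit:
arm_command(fingers=[1,1,1,1,1,1], dp=[[-0.003,0,0],[0,0,-0.01],[0,0,-0.02],[0,0,-0.02],[0,0,-0.015],[0,0,0]], roll=[0,0,0,0,0,0])

```text
t: 7.55
eef_pos: [0.5371, -0.0049, 0.2718]
ee_rot: [-3.141, 0.015, -1.656]
force: [1.2, 0.5, -2.1]
width: 0.014
```

Run:
```python
from h import *
s=get_state();print(repr(s['eef_pos']),repr(s['ee_rot']),s['force'],s['width'],s['t'])
im=grab_frame('wrist');cv2.imwrite('pics/w5.png',im)
cv2.imwrite('pics/w5c.png',cv2.resize(im[0:150,260:390],None,fx=5,fy=5,interpolation=cv2.INTER_CUBIC))
t=grab_frame('side');cv2.imwrite('pics/s5.png',t);cv2.imwrite('pics/s5c.png',cv2.resize(t[180:290,230:330],None,fx=5,fy=5,interpolation=cv2.INTER_CUBIC))
```

```text
array([ 0.53709067, -0.00493846,  0.27179415]) array([-3.14100553,  0.0145703 , -1.65648169]) [ 1.21201137  0.4567278  -2.06212708] 0.013992710561804563 7.55
```

View pics/w5c.png

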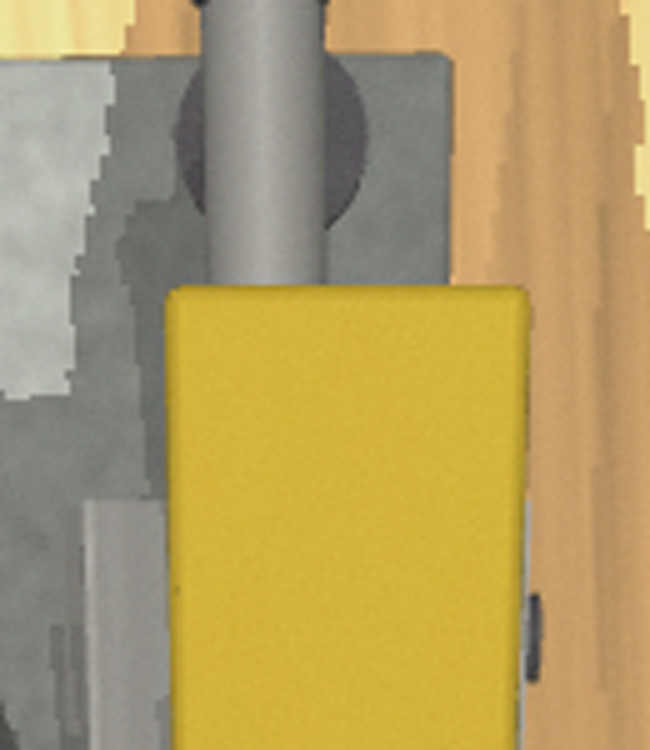

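View pics/s5c.png

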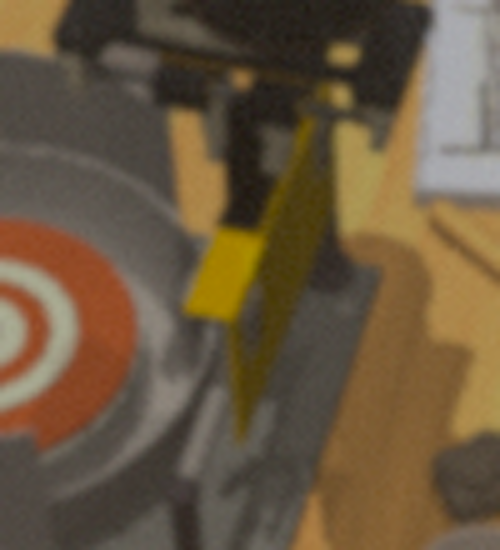

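Run:
```python
from h import *
np.set_printoptions(precision=4,suppress=True)
s=dict(eef_pos=[ 0.53709067, -0.00493846,  0.27179415],ee_rot=[-3.14100553,  0.0145703 , -1.65648169])
z=.2718-.018
f=lambda x,y,z:wplane(s,(x/5+260,y/5),z)
for p in[(167,288),(529,288),(172,740),(517,740)]:print('fl',f(*p,z))
for p in[(212,275),(326,275),(205,30),(325,30)]:print('bar',f(*p,.165))
```

```text
fl [ 0.5384 -0.1036  0.2538]
fl [ 0.5104 -0.1012  0.2538]
fl [ 0.5416 -0.0691  0.2538]
fl [ 0.5131 -0.0667  0.2538]
bar [ 0.5371 -0.1126  0.165 ]
bar [ 0.5239 -0.1114  0.165 ]
bar [ 0.5355 -0.138   0.165 ]
bar [ 0.522  -0.1369  0.165 ]
```

Emit:
arm_command(fingers=[1,1,1,1], dp=[[0.001,0.004,0],[0.001,0.002,-0.01],[0.0005,0.001,-0.015],[0,0.001,0]], roll=[0.014,0.004,0,0])

```text
t: 8.05
eef_pos: [0.5428, 0.004, 0.2509]
ee_rot: [-3.132, 0.017, -1.636]
force: [-0.7, -0.1, -2.9]
width: 0.0138
```

Emit:
arm_command(fingers=[1,1], dp=[[-0.004,-0.002,0.001],[0,0,0]], roll=[-0.003,0])

```text
t: 8.25
eef_pos: [0.5389, 0.0022, 0.2526]
ee_rot: [-3.131, 0.017, -1.639]
force: [0.3, 0.7, -2.3]
width: 0.0142
```

Run:
```python
from h import *
s=get_state();print(repr(s['eef_pos']),repr(s['ee_rot']),s['force'],s['width'],s['t'])
im=grab_frame('wrist')
s=get_state();print(repr(s['eef_pos']),repr(s['ee_rot']),s['qd'])
cv2.imwrite('pics/w6c.png',cv2.resize(im[0:150,260:390],None,fx=5,fy=5,interpolation=cv2.INTER_CUBIC))
```

```text
array([0.53890131, 0.00222316, 0.25259877]) array([-3.13149126,  0.01668529, -1.63859442]) [ 0.2601306   0.65564738 -2.33362377] 0.014160194782147442 8.25
array([0.53930586, 0.00232887, 0.25275646]) array([-3.13084996,  0.01678774, -1.6383662 ]) [-0.00199117  0.00259723  0.00588868 -0.00070315  0.00452633  0.00202674]
```

View pics/w6c.png

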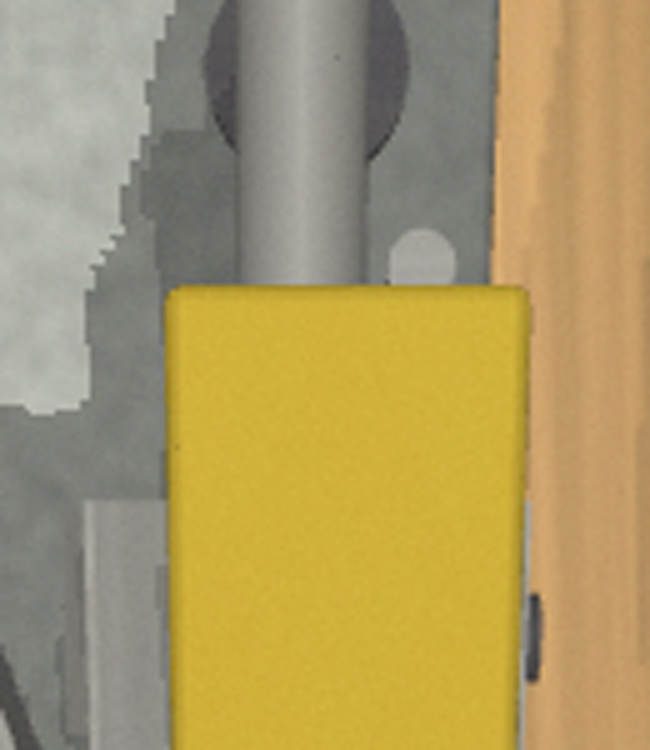

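Run:
```python
from h import *
np.set_printoptions(precision=4,suppress=True)
s=dict(eef_pos=[0.5389,0.0022,0.2526],ee_rot=[-3.1315,.0167,-1.6386])
z=.2526-.018
f=lambda x,y,z:wplane(s,(x/5+260,y/5),z)
for p in[(167,288),(529,288),(172,740),(517,740)]:print('fl',f(*p,z))
for p in[(241,275),(367,275),(237,30),(368,30)]:print('bar',f(*p,.165))
```

```text
fl [ 0.5422 -0.0963  0.2346]
fl [ 0.5142 -0.0944  0.2346]
fl [ 0.5447 -0.0619  0.2346]
fl [ 0.5163 -0.06    0.2346]
bar [ 0.538  -0.1033  0.165 ]
bar [ 0.5245 -0.1023  0.165 ]
bar [ 0.5367 -0.1268  0.165 ]
bar [ 0.523  -0.1259  0.165 ]
```

Emit:
arm_command(fingers=[1,1,1], dp=[[-0.001,0,-0.01],[0,0,-0.012],[0,0,-0.005]], roll=[0,0,0])

```text
t: 8.6
eef_pos: [0.5389, 0.0025, 0.2254]
ee_rot: [-3.128, 0.018, -1.638]
force: [0.4, -0.3, -2.5]
width: 0.0137
```

Emit:
arm_command(fingers=[1,1,1], dp=[[0,0,-0.01],[0,0,-0.006],[0,0,-0.002]], roll=[0,0,0])

```text
t: 8.9
eef_pos: [0.5382, 0.0022, 0.2044]
ee_rot: [-3.13, 0.017, -1.639]
force: [-0.8, -1.3, -2.8]
width: 0.0138
```

Emit:
arm_command(fingers=[1,1], dp=[[0,0,-0.004],[0,0,-0.001]], roll=[0,0])

```text
t: 9.1
eef_pos: [0.5384, 0.0022, 0.1988]
ee_rot: [-3.13, 0.017, -1.638]
force: [-0.4, 0.2, -1.6]
width: 0.0136
```

Run:
```python
from h import *
s=get_state();print(repr(s['eef_pos']),repr(s['ee_rot']),s['force'],s['moment'],s['width'],s['t'])
t=grab_frame('side');cv2.imwrite('pics/s7c.png',cv2.resize(t[180:290,230:330],None,fx=5,fy=5,interpolation=cv2.INTER_CUBIC))
```

```text
array([0.53837593, 0.00216341, 0.19877653]) array([-3.13007739,  0.01685968, -1.63841802]) [-0.36218632  0.19268524 -1.56200884] [-0.08873726  0.13944293 -0.02411796] 0.013639495183030604 9.1
```

View pics/s7c.png

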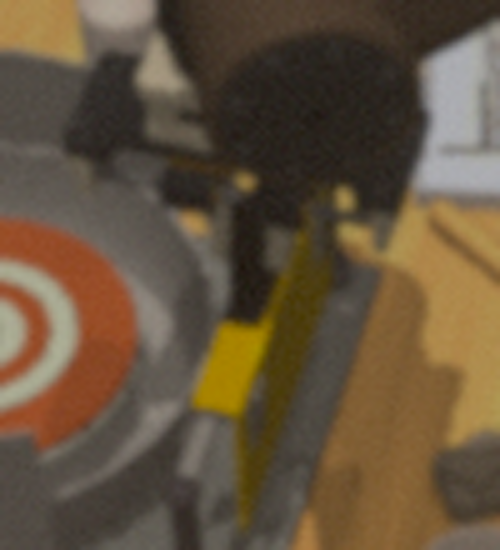

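Emit:
arm_command(fingers=[1,1], dp=[[0,0,-0.002],[0,0,-0.002]], roll=[0,0])

```text
t: 9.35
eef_pos: [0.5394, 0.0027, 0.1974]
ee_rot: [-3.127, 0.018, -1.638]
force: [-8.5, 4.5, 16.6]
width: 0.014
```

Emit:
arm_command(fingers=[1,1], dp=[[-0.001,-0.0005,0.001],[-0.0005,0,0.0005]], roll=[0,0])

```text
t: 9.55
eef_pos: [0.5381, 0.0025, 0.1999]
ee_rot: [-3.126, 0.018, -1.638]
force: [0.0, -0.1, -2.4]
width: 0.0141
```

Emit:
arm_command(fingers=[1,0.8,0.8,0.7,0.6,0.4], dp=[[0,0,-0.002],[0,0,0],[0,0,0],[0,0,0],[0,0,0],[0,0,0]], roll=[0,0,0,0,0,0])

```text
t: 10.15
eef_pos: [0.539, 0.0025, 0.1983]
ee_rot: [-3.124, 0.019, -1.637]
force: [0.4, 0.4, -0.4]
width: 0.0212
```

Emit:
arm_command(fingers=[-0.2,-0.5,-0.8,-1,-1,-1,-1], dp=[[0,0,0],[0,0,0],[0,0,0],[0,0,0],[0,0,0],[0,0,0],[0,0,0]], roll=[0,0,0,0,0,0,0])

```text
t: 10.85
eef_pos: [0.5395, 0.0024, 0.1988]
ee_rot: [-3.123, 0.019, -1.637]
force: [-0.6, 0.0, 0.5]
width: 0.0759
```

Run:
```python
from h import *
s=get_state();print(repr(s['eef_pos']),repr(s['ee_rot']),s['force'],s['width'],s['t'])
im=grab_frame('wrist');cv2.imwrite('pics/w8.png',im)
```

```text
array([0.53953837, 0.00238967, 0.19876542]) array([-3.12258804,  0.01854378, -1.63729585]) [-0.64563874  0.01391213  0.50273834] 0.07594327272469736 10.85
```

View pics/w8.png

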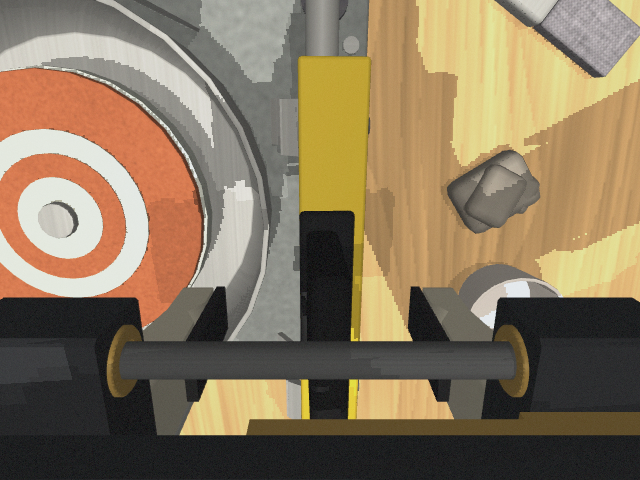

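The fingers are open on both sides of the grip and the guard is hanging on the bar. I'll lift straight up and check.

Emit:
arm_command(fingers=[-1,-1,-1,-1,-1,-1], dp=[[0,0,0.01],[0,0,0.02],[0,0,0.03],[0,0,0.04],[0,0.03,0.02],[0,0.045,0]], roll=[0,0,0,0,0,0])

```text
t: 11.5
eef_pos: [0.5383, 0.0748, 0.3269]
ee_rot: [-3.123, 0.018, -1.643]
force: [0.8, -0.2, -0.2]
width: 0.0878
```

Emit:
arm_command(fingers=[-1,-1,-1,-1,-1], dp=[[-0.02,0.045,0],[-0.02,0.045,0],[-0.02,0.045,0],[-0.02,0.045,0],[0,0,0]], roll=[0,0,0,0,0])

```text
t: 12.0
eef_pos: [0.456, 0.2631, 0.3327]
ee_rot: [-3.117, 0.022, -1.642]
force: [-0.6, 0.1, -1.1]
width: 0.0876
```

Run:
```python
from h import *
s=get_state();print(repr(s['eef_pos']),repr(s['ee_rot']),repr(s['q']),s['t'])
im=grab_frame('wrist');cv2.imwrite('pics/w9.png',im)
t=grab_frame('top');cv2.imwrite('pics/t9.png',t);
t=grab_frame('side');cv2.imwrite('pics/s9.png',t)
cv2.imwrite('pics/s9c.png',cv2.resize(t[180:290,230:330],None,fx=5,fy=5,interpolation=cv2.INTER_CUBIC))
```

```text
array([0.45598929, 0.26311482, 0.33271719]) array([-3.11715839,  0.02248849, -1.64218566]) array([ 0.90207925,  0.03663627, -0.16073039,  0.00776171, -1.34110116,
       -0.97538837]) 12.0
```

View pics/w9.png

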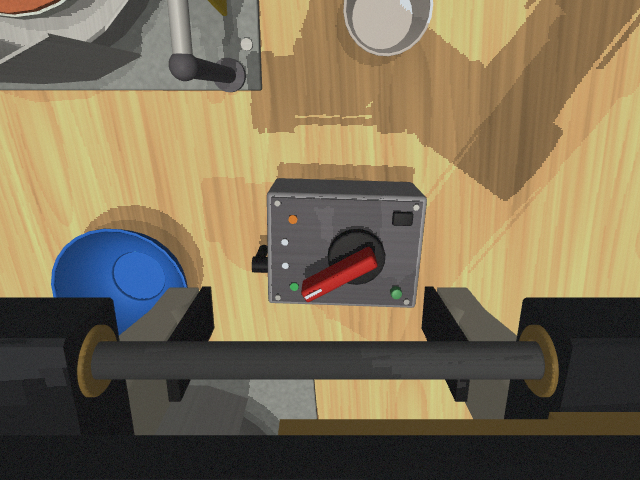

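View pics/t9.png

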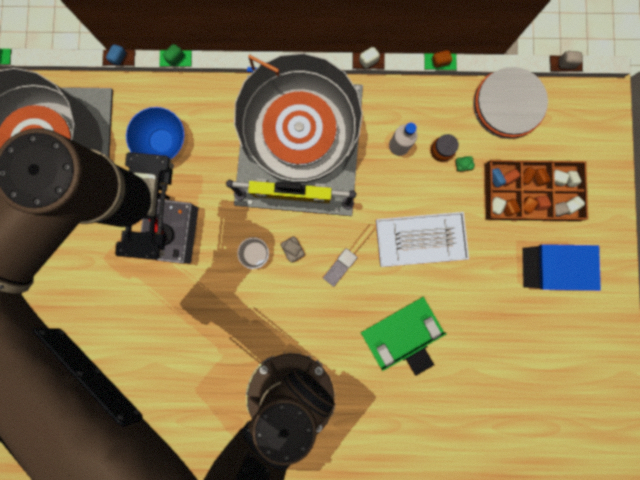

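View pics/s9c.png

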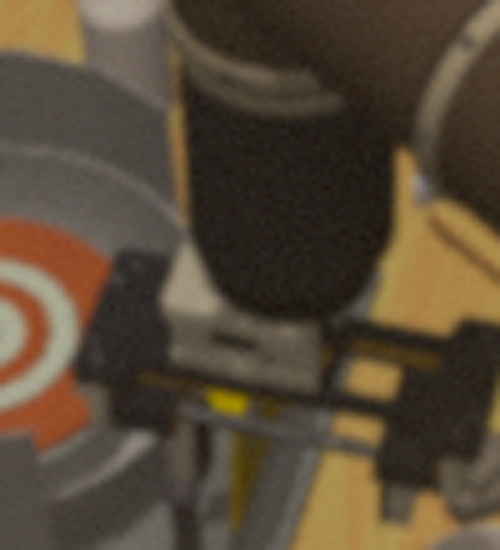

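Run:
```python
from h import *
from scipy.optimize import least_squares
np.set_printoptions(precision=4,suppress=True)
s=dict(eef_pos=[0.45598929, 0.26311482, 0.33271719],ee_rot=[-3.11715839,  0.02248849, -1.64218566])
P=[wplane(s,p,.086) for p in[(294,287),(285.5,266),(285,242.5),(293,219)]]
T=[[0.4947,.3684],[.5011,.3436],[.5,.3178],[.4891,.2946]]
ang=[.55,.2,-.15,-.5]
for nm,Q in(('wrist',[p[:2] for p in P]),('top',T)):
    f=lambda v:np.concatenate([np.array([v[0]+.074*np.cos(v[2]+a)-q[0],v[1]+.074*np.sin(v[2]+a)-q[1]]) for a,q in zip(ang,Q)])
    r=least_squares(f,[.43,.33,0]);print(nm,np.array(Q).tolist(),r.x,r.cost**.5)
print('disc',wplane(s,(357,256),.1))
for p in[(376,259),(304,296)]:print('lever',wplane(s,p,.128))
for p in[(277,204),(416,208),(406,302),(278,297)]:print('screws',wplane(s,p,.086))
```

```text
wrist [[0.49502059671017684, 0.36977029736537437], [0.501750199753824, 0.3451776735483931], [0.4997688063641478, 0.31919892372962155], [0.4893084386961095, 0.2947375122376763]] [ 0.4282  0.3373 -0.0994] 0.0007134718354628372
top [[0.4947, 0.3684], [0.5011, 0.3436], [0.5, 0.3178], [0.4891, 0.2946]] [ 0.428   0.3361 -0.0976] 0.00044354527298366887
disc [0.4275 0.3331 0.1   ]
lever [0.4115 0.3261 0.128 ]
lever [0.4812 0.36   0.128 ]
screws [0.5038 0.2782 0.086 ]
screws [0.3665 0.2913 0.086 ]
screws [0.3769 0.3945 0.086 ]
screws [0.5132 0.3805 0.086 ]
```

The guard hangs centred on the bar: its grip is at top px (290,187) and the bar's middle is at (291,188). Wrist view and top view agree that the dial axis is at (0.428, 0.3365), with the lever at 0.45 rad in the world frame. Next I turn the tool, straddle the lever and turn it along its arc.

Emit:
arm_command(fingers=[-1,-1,-1,-1,-1,-1,-1,-1], dp=[[0.002,0.012,0],[0.002,0.012,0],[0.002,0.012,0],[0.002,0.012,0],[0.002,0.012,0],[0.002,0.012,0],[0.002,0.012,0],[0,0.01,0]], roll=[0.149,0.149,0.149,0.149,0.149,0.149,0.149,0.149])

```text
t: 12.95
eef_pos: [0.4791, 0.3429, 0.3357]
ee_rot: [-3.116, 0.021, -0.445]
force: [0.2, -0.4, 0.4]
width: 0.0878
```

Emit:
arm_command(fingers=[-1,-1,-1,-1,-1,-1,-1,-1], dp=[[0,0,0],[0,0,0],[0,0,0],[0,0,-0.03],[0,0,-0.03],[0,0,-0.03],[0,0,0],[0,0,0]], roll=[0.149,0.149,0.149,0.149,0.149,0.149,0,0])

```text
t: 13.75
eef_pos: [0.4885, 0.3312, 0.2463]
ee_rot: [-3.115, 0.019, 0.449]
force: [0.0, -0.1, 0.2]
width: 0.0875
```

Run:
```python
from h import *
s=get_state();print(repr(s['eef_pos']),repr(s['ee_rot']),repr(s['q']),s['t'])
im=grab_frame('wrist');cv2.imwrite('pics/w10.png',im)
```

```text
array([0.4884886 , 0.33123628, 0.24631569]) array([-3.11471267,  0.0192134 ,  0.44887751]) array([ 0.90465623,  0.21768619, -0.12508225, -0.03453763, -1.23363172,
        1.12627718]) 13.75
```

View pics/w10.png

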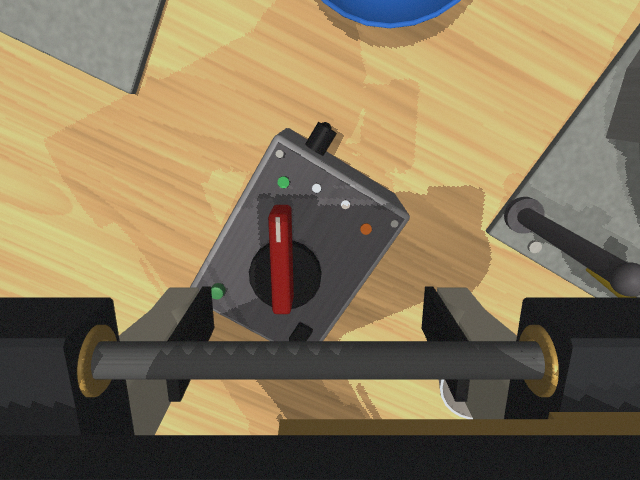

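Run:
```python
from h import *
s=dict(eef_pos=[0.4884886 , 0.33123628, 0.24631569],ee_rot=[-3.11471267,  0.0192134 ,  0.44887751])
a,b=wplane(s,(281,208),.128),wplane(s,(282.5,312),.128);u=(a-b)/np.linalg.norm(a-b)
print(a,b,np.linalg.norm(a-b),np.arctan2(u[1],u[0]),'axis',b+.018*u,'grasp',b+.065*u)
print(wplane(s,(366,229),.086),wplane(s,(283,182),.086))
```

```text
[0.48711146 0.36130381 0.128     ] [0.41505372 0.32779453 0.128     ] 0.07946817115470188 0.4352854789980918 axis [0.43137521 0.33538457 0.128     ] grasp [0.47399245 0.35520303 0.128     ]
[0.48917722 0.29323685 0.086     ] [0.49460477 0.36803232 0.086     ]
```

Emit:
arm_command(fingers=[-1,-1,-1,-1,-1,-1,-1], dp=[[-0.016,0.024,0],[0,0,-0.03],[0,0,-0.03],[0,0,-0.03],[0,0,-0.02],[0,0,0],[0,0,0]], roll=[0,0,0,0,0,0,0])

```text
t: 14.5
eef_pos: [0.4791, 0.3593, 0.1481]
ee_rot: [-3.107, -0.0, 0.424]
force: [-0.5, 0.4, 0.5]
width: 0.0877
```

Emit:
arm_command(fingers=[-1,-1,-1,-1,-1], dp=[[-0.007,-0.004,-0.015],[0,0,-0.015],[0,0,-0.01],[0,0,0],[0,0,0]], roll=[0.02,0,0,0,0])

```text
t: 15.0
eef_pos: [0.4768, 0.3593, 0.1173]
ee_rot: [-3.102, -0.014, 0.44]
force: [-0.5, 0.1, 0.8]
width: 0.0877
```

Run:
```python
from h import *
s=get_state();print(repr(s['eef_pos']),repr(s['ee_rot']),s['force'],s['t'])
im=grab_frame('wrist');cv2.imwrite('pics/w11.png',im)
```

```text
array([0.47678382, 0.35934008, 0.11725495]) array([-3.10202331, -0.01396613,  0.44030753]) [-0.48976399  0.14935531  0.81725983] 15.0
```

View pics/w11.png

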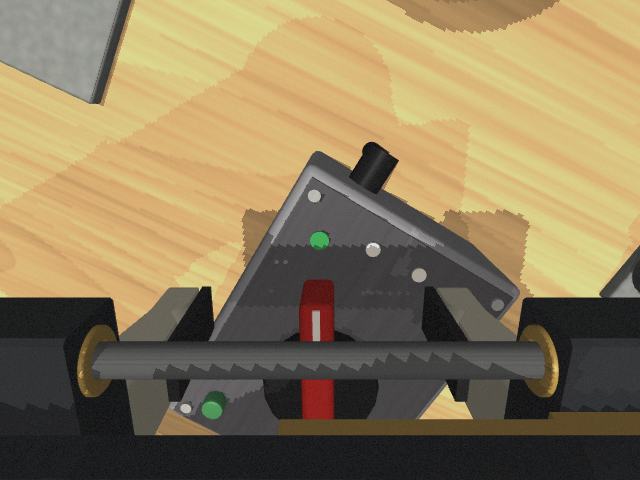

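Emit:
arm_command(fingers=[-1,-1,0,0.6,1,1,1,1], dp=[[-0.005,-0.003,-0.012],[0,0,0],[0,0,0],[0,0,0],[0,0,0],[0,0,0],[0,0,0],[0,0,0]], roll=[0,0,0,0,0,0,0,0], newtons=20)

```text
t: 15.85
eef_pos: [0.472, 0.3569, 0.1061]
ee_rot: [-3.101, -0.016, 0.44]
force: [-0.4, -0.2, -0.4]
width: 0.0449
```

Emit:
arm_command(fingers=[1,1,1,1,1,1], dp=[[0,0,0],[0,0,0],[0,0,0],[0,0,0],[0,0,0],[0,0,0]], roll=[0,0,0,0,0,0])

```text
t: 16.45
eef_pos: [0.472, 0.3573, 0.1062]
ee_rot: [-3.101, -0.017, 0.441]
force: [0.2, 0.8, -0.1]
width: 0.0146
```

Emit:
arm_command(fingers=[1,1,1,1], dp=[[0.0019,-0.0045,0],[0.0014,-0.0047,0],[0.0009,-0.0048,0],[0,0,0]], roll=[-0.1,-0.1,-0.1,0])

```text
t: 16.85
eef_pos: [0.4764, 0.3429, 0.1062]
ee_rot: [-3.102, -0.017, 0.132]
force: [0.8, 0.3, -0.1]
width: 0.0139
```

Emit:
arm_command(fingers=[1,1,1,1], dp=[[0.0004,-0.0049,0],[-0.0001,-0.0049,0],[-0.0006,-0.0049,0],[0,0,0]], roll=[-0.1,-0.1,-0.1,0])

```text
t: 17.25
eef_pos: [0.4764, 0.3288, 0.1062]
ee_rot: [-3.101, -0.018, -0.165]
force: [0.2, -0.8, 0.0]
width: 0.0143
```

Run:
```python
from h import *
s=get_state();print(repr(s['eef_pos']),repr(s['ee_rot']),s['force'],s['moment'],s['t'])
im=grab_frame('wrist');cv2.imwrite('pics/w12.png',im)
```

```text
array([0.47643214, 0.32883934, 0.10620134]) array([-3.1013706 , -0.01766437, -0.1648166 ]) [ 0.23660477 -0.79253327  0.03414448] [-0.6695817  -0.12401975  0.13889074] 17.25
```

View pics/w12.png

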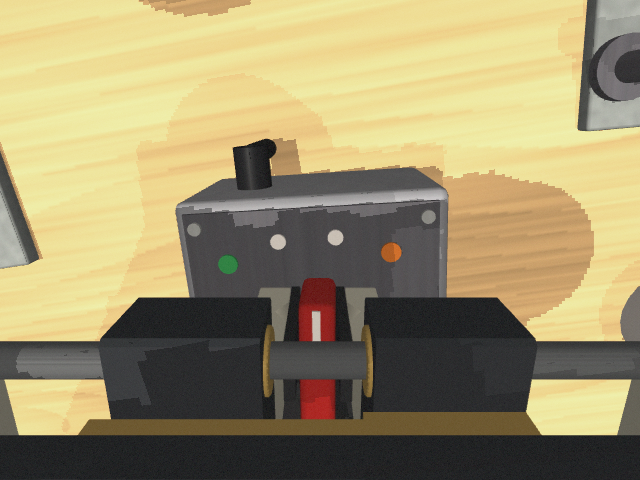

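Emit:
arm_command(fingers=[1,1,1,1,1], dp=[[-0.001,-0.0048,0],[-0.0015,-0.0046,0],[-0.0019,-0.0045,0],[-0.0024,-0.0043,0],[0,0,0]], roll=[-0.1,-0.1,-0.1,-0.1,0])

```text
t: 17.8
eef_pos: [0.4704, 0.3115, 0.1061]
ee_rot: [-3.102, -0.019, -0.55]
force: [0.8, -1.2, -1.0]
width: 0.0145
```

Emit:
arm_command(fingers=[1,1,1,1], dp=[[-0.0017,-0.0028,0],[0,0,0],[0,0,0],[0,0,0]], roll=[-0.055,0,0,0])

```text
t: 18.2
eef_pos: [0.4694, 0.3099, 0.1061]
ee_rot: [-3.102, -0.02, -0.586]
force: [0.6, -1.0, 0.1]
width: 0.0143
```

Run:
```python
from h import *
s=get_state();print(repr(s['eef_pos']),repr(s['ee_rot']),s['force'],s['moment'],s['t'])
im=grab_frame('wrist');cv2.imwrite('pics/w13.png',im)
t=grab_frame('top');cv2.imwrite('pics/t13.png',t)
t=grab_frame('side');cv2.imwrite('pics/s13.png',t)
s=get_state();print(s['eef_pos'],s['ee_rot'])
```

```text
array([0.46940112, 0.30990377, 0.1061253 ]) array([-3.10247942, -0.01963983, -0.5861724 ]) [ 0.63523106 -1.02135005  0.13098996] [-0.74978686 -0.13637812  0.16205425] 18.2
[0.46937178 0.3098923  0.10614567] [-3.10222581 -0.01961447 -0.58809584]
```

View pics/w13.png

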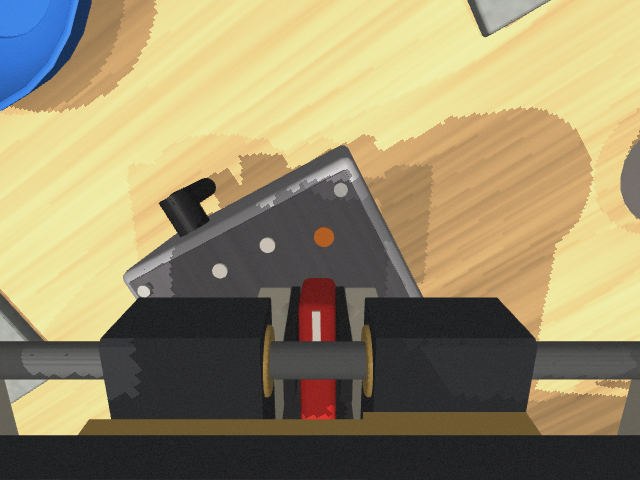

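View pics/t13.png

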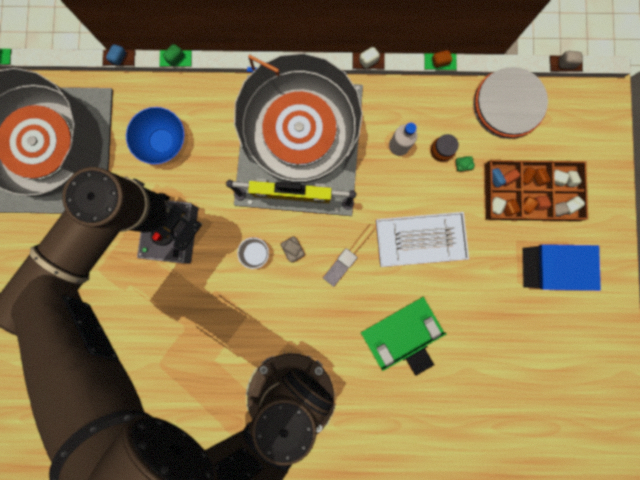

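View pics/s13.png

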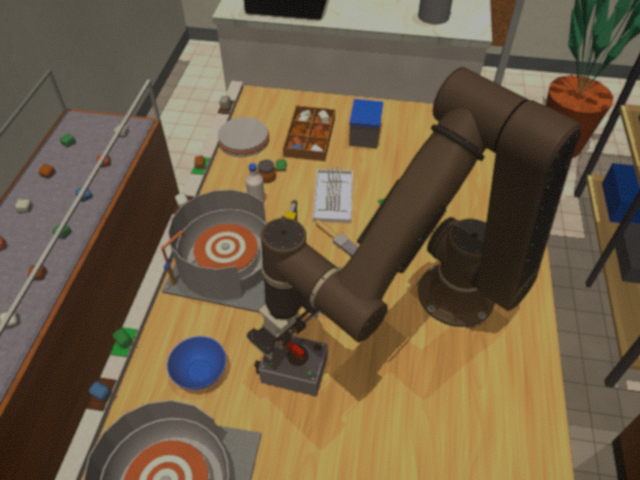

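Emit:
arm_command(fingers=[1,1,1,1,1,1,1,1], dp=[[-0.0008,-0.0013,0],[0,0,0],[0,0,0],[0,0,0],[0,0,0],[0,0,0],[0,0,0],[0,0,0]], roll=[-0.025,0,0,0,0,0,0,0], newtons=25)

```text
t: 19.15
eef_pos: [0.4688, 0.309, 0.1062]
ee_rot: [-3.102, -0.02, -0.613]
force: [2.0, -0.2, 0.1]
width: 0.0139
```

Run:
```python
from h import *
s=get_state();print(s['eef_pos'],s['ee_rot'],s['force'],s['width'],s['t'])
im=grab_frame('wrist');cv2.imwrite('pics/w14.png',im)
a=[grab_frame('top') for _ in range(3)][-1]
cv2.imwrite('pics/t14c.png',cv2.resize(a[150:270,130:370],None,fx=3.3,fy=3.3,interpolation=cv2.INTER_CUBIC))
s=get_state();print(s['eef_pos'],s['ee_rot'],s['force'],s['width'],s['t'])
p0=wplane(s,(324,236),.086);print('orange',p0)
b0=cv2.imread('pics/top0.png')
```

```text
[0.46878026 0.30897551 0.10618342] [-3.10153343 -0.01980201 -0.61293695] [ 2.03692803 -0.18882804  0.09470894] 0.013858936744623296 19.15
[0.46878755 0.3090038  0.10618196] [-3.10152895 -0.01979001 -0.6130323 ] [ 1.71468334  0.28286316 -0.55014391] 0.01407385249028174 19.35
orange [0.48835266 0.29277634 0.086     ]
```

View pics/w14.png

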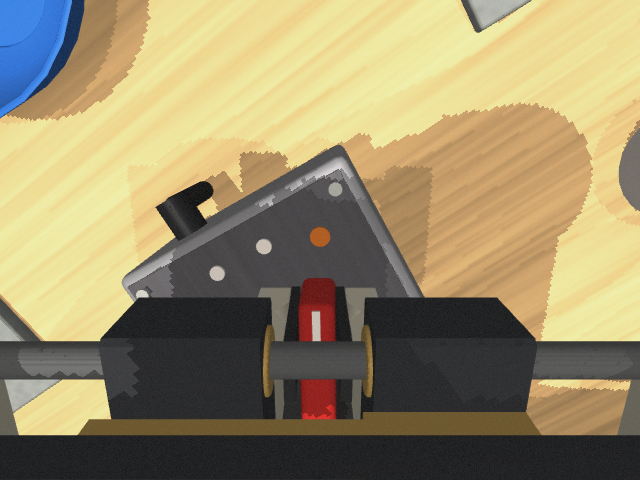

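View pics/t14c.png

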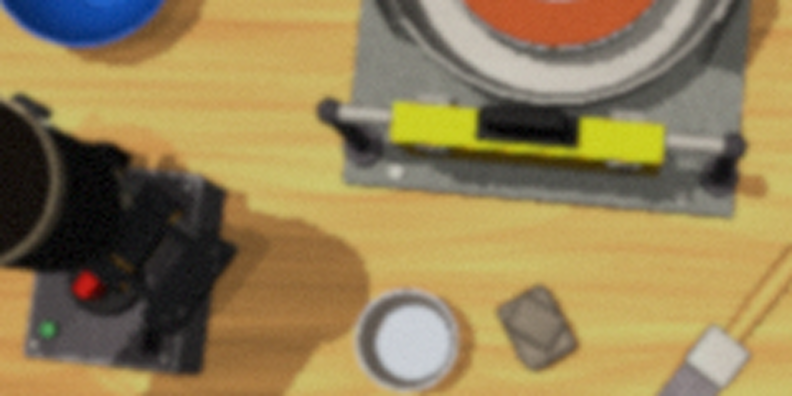

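The lever points at the orange dot (dot at px 320,237, lever at 317). The guard hangs centred and level, and the bystanders are where they started. I'm handing the job in while still gripping the lever.

Run:
```python
from station import *
print(job_done()); s=get_state();print(s['t'],s['eef_pos'],s['ee_rot'])
```

```text
the job is handed in; nothing more can be done
None
the job is handed in; nothing more can be done
```

The job is handed in at about 19.4 s of the 59 s. The guard hangs on the bar, and the arm still holds the dial at notch three.

**What I did:** I took the yellow guard out of the rack by its grip and lowered it over the bar. The first touch-down pressed with about 17 N, so I backed off about 2 mm, set it down again and let go. I then gripped the red lever and turned it clockwise along its arc to the third notch.

**Last checks:**
- **Guard:** the top view showed it centred on the bar, both bar ends clear and nothing touching it.
- **Dial:** the lever lined up with the orange dot. From the tool yaw of -0.613 rad and the measured dial axis, I estimate 1.05–1.06 rad, steady over the last 0.2 s. The grip was commanded at 25 N on a 14 mm opening.
- **Bystanders:** they looked unmoved in the last top view, judged by eye.

**Not confirmed:**
- **Pressing force:** the wrist force read only about 2 N sideways, less than the 7 N or so the spring should give. That reading doesn't confirm the push; I'm relying on the grip and the lever's position.
- **Guard height and tilt:** I judged both by eye from the pictures after release, not by measurement.

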